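# Clamp the mended stirring paddle

### The arm

A 7-joint arm with a two-finger parallel gripper is mounted at the origin on the work surface. World frame = base frame: x ahead of the robot, y to its left, z up, the work surface at z = 0. Lengths are in m, angles in degrees, forces in N, time in s.
With the tool pointing down it reaches from about 0.425 to 0.95 m from the base axis. Payload 4.7 kg.
Tool frame: the origin (TCP) lies on the centre line of the jaws, within the pads' length; the fingertips stand 8 mm ahead of it and the grasp point (between the pads) lies 11 mm behind it; y points along the fingers, x is the direction in which the jaws open and shut, and the axes are right-handed (so a half turn about y gives the same grasp; the last joint's range is limited). The gripper opens to 85 mm and grips with 20 to 120 N. Pads are 22 mm wide; open, the fingers measure 114 mm over their backs; the gripper's body (76 mm by 85 mm) begins 54 mm behind the grasp point. The pads swing forward as they close: fully open they stand 13 mm farther back than shut.
Start: joints at [-75.109, 26.849, -2.785, 87.806, 1.381, 65.374, -4.715], TCP at [0.192, 0.647, 0.239] pointing down, gripper open.
Joint ranges: [-148.3, 148.3], [-19.14, 114.17], [-79.39, 73.82], [5.75, 140.21], [-59.74, 239.74], [12.07, 113.84], [-152.46, 152.46]. Speed limits (degrees/s): [147.25, 147.25, 180, 180, 180, 180, 180].

### API

Orientations are given as [roll, pitch, yaw] about the fixed x, y, z axes, in that order (R = Rz(yaw) Ry(pitch) Rx(roll)).
In Python, from station import manip gives the robot as it stands. The module is installed in compiled form; this text tells all that it offers.
- The arm moves only by the tool servo_tool, never from a script. Its argument "deltas" is one flat list of numbers, 5 for each row, row after row: the shift along the tool's x, y, z in cm, then the turn about the tool's y in rad, then the gripper command: -1 is fully open, 1 is shut, values between are in proportion. A call has exactly 10 rows; each row shifts and turns the commanded pose from where the row before left it, along the tool's axes as they then stand; what a row does not reach is not made up. A row lasts 1/12 s, in which the tool goes at most 41.7 mm and 7.16 degrees, less where a joint would pass 70% of its speed; a pose out of reach is approached as far as the arm can. A call with a gripper value outside its range is refused whole. The fingers move at their own pace and stop on an object; "grip_force" is the grip in N (left out, the last holds). Time passes only in rows, so rows that do not move let the fingers close, or fill a call up. It gives the time, the measured TCP pose, the force and the opening at its end, in the units of the state.
- manip.read_state(): the state, without advancing time (a new reading comes with each control period).
- manip.grab_frame(name): name is "side" or "top"; returns the picture (384x512x3 uint8, blue, green, red); there is no depth.
- manip.camera_model(name): a dict with "fov_y" (degrees; the focal length in pixels is half the picture's height over the tangent of half this angle, whatever the lens; pixels are square), "cx", "cy" (the principal point, pixels), "k1" (the pictures are not rectified: a ray, as slopes to the right and down, at radius r is drawn at 1 + k1 r^2 times it, then the intrinsics apply), "R" (3x3) and "t" (3): a world point X has camera coordinates R X + t. Camera axes: x right, y down, z forward; pixel columns grow to the right and rows downward; lengths in m; the calibration is good to about 2 mm. A picture is of the moment at which its call begins. camera_model takes no time and is no camera call.
- manip.sign_off(): hands the job in, once; it reports no verdict.
Trained networks look in the newest picture that a camera, given by its name, has taken for a name from the list of things; names that differ only in an ending like _2 or _b are one class to them, and where a whole thing is asked for, a point or a joint stands for the part that bears it (a point fixed in the world has none). Each returns a list of dicts, best first, with "score" (0 to 1); they miss things now and then, are a little off and sometimes report something else, mostly with a low value. They report only what shows in the picture. A call takes as long as a camera call.
- manip.masks_of(camera, name): "mask" (384x512 bool, what is visible of it).
- manip.pinpoint(camera, name): "centre" ([x, y, z] in m, in world coordinates, good to about 4 mm: a listed point, or the origin of a listed thing).
The state is a dict: "clock": time; "joint_pos": joint angles; "joint_velocities": joint speeds; "joint_torque": joint torques, N m; "eef_pos": TCP position; "orientation": TCP orientation; "contact_force": force on the tool from outside, world axes, zero at the start; "wrist_torque": the same for the moment, N m; "grip_width": finger opening in m.
Only numpy, scipy, OpenCV 4.12 (cv2) and the standard library are available. Lean on these libraries where they do the work, as an engineer would, in place of code of your own. Each camera call takes 0.05 s, during which the arm holds its last target. There are 200 camera calls.

### The job

The wooden stirring paddle has just been mended: lay it flat along the clamp's two rests, same side up as it lies now, with the dark mended stripe of its blade centred under the open clamp pad and its handle pointing away from the clamp's upright. Then turn the orange knob clockwise until the pad just touches the wood and add a quarter of a turn, no more, and let go. Leave the two yellow cups that stand between clamp and paddle where they are.

Things in the scene. Friction and masses are not known exactly. Their poses are not given: they have to be found in the camera images.
- paddle: Loose pale wooden paddle lying stripe up: flat, 12 mm thick, 280 mm long, about 80 g. Origin: underside, centre line, near the balance point, where the handle is 20 mm wide. x runs to the blade, z up. Handle x=-160 to 40 mm (20 mm wide), blade x=40 to 120 mm (52 mm wide).
- mark (a point): Centre of the dark mended stripe (14 mm wide, right across the blade), on the paddle's upper face: 90 mm from the paddle's origin along its x, 30 mm short of the blade's tip.
- clamp: Fixed C-clamp stand; place and yaw differ each time. Origin on the counter, z up, x towards its upright. Base plate 12 mm thick, 80 mm wide, x=-130 to 165 mm. Two aluminium rests, flat tops 60 mm above the counter: x=-117 to -103 mm (60 wide) and, under the pad, x=65 to 115 mm (50 wide). Upright x=135 to 162 mm; upper arm from there to x=75 mm, 32 mm wide, 100 to 118 mm above the counter.
- bed (a point): Point 60 mm straight above the clamp's origin, between the rests: a paddle that lies right has its origin here and its x along the clamp's x. It goes in along x from the open end, under the arm and pad. The handle hangs free between the rests, so fingers can reach round it there (base plate 48 mm below).
- pad_face (a point): Centre of the underside of the round black clamp pad (22 mm across), above x=90 mm of the clamp, facing down. At the start it is 76 to 80 mm above the counter (4 to 8 mm clear of a paddle lying on the rests). The pad's stem length is set differently each time, so the knob angle of touching is not known beforehand.
- knob_grip (a point): Middle of the clamp knob's orange bar, on its vertical axis (x=90 mm of the clamp), 137 mm above the counter. Bar 56 mm long along this point's x (+x end white), 14 mm thick along y, from 124 to 150 mm above the counter.
- pin_top (a point): Top of a thin red pin (6 mm thick) fixed to the pad, that sticks up through the middle of the knob, 27 to 31 mm above the bar at the start. It sinks as the pad goes down and stops sinking when the pad touches. Look only: it blocks nothing.
- knob (a joint): Knob angle in rad, growing clockwise seen from above (tightening); starts at 0 to 0.47. The knob keeps its height; the pad goes down 20 mm per turn (3.18 mm per rad). Touch comes 1.2 to 2.6 rad after the start. It turns against about 0.09 Nm of friction and stays where left; at touch the moment steps up by 0.02 Nm, at a quarter turn more by 0.05 Nm.
- pad (a joint): How far (m) the sprung pad has been pushed up against its spring relative to its screw: 0 until it touches, then 3.18 mm per rad of further turning (a quarter turn gives 5 mm). Pad force on the wood about 6 N at first touch plus 2 N per mm.
- cup_a: Loose yellow acrylic cup standing at the far end of the gap between clamp and paddle, 74 mm wide, 95 mm tall, to be left alone. Origin: centre of its underside.
- cup_b: Loose yellow acrylic cup standing at the near end of that gap, 74 mm wide, 95 mm tall, to be left alone. Origin: centre of its underside.

How it is judged (in metres and radians):
On the way, in this order (a step that is already met when the one before it is completed fails the run):
1. the paddle lies flat on both rests with the stripe under the still open pad (horizontal distance between mark and pad_face below 0.01 m and z of paddle in the frame of clamp between 0.057 and 0.0635 m and angle between the x axis of paddle and the x axis of clamp, either way round below 0.15 rad and angle between paddle's own z axis and vertical below 0.035 rad and linear speed of paddle below 0.02 m/s and value of joint pad below 0.0006 m), for 0.2 s.
2. the pad touches the wood, with the stripe still under it (horizontal distance between mark and pad_face below 0.01 m and z of paddle in the frame of clamp between 0.057 and 0.0635 m and angle between the x axis of paddle and the x axis of clamp, either way round below 0.15 rad and angle between paddle's own z axis and vertical below 0.035 rad and linear speed of paddle below 0.02 m/s and value of joint pad above 0.0008 m), for 0.05 s.
At the end, for the whole second after the job is handed in: The paddle lies flat and still on both rests (within 2 degrees of level, within 0.15 rad of the clamp's x), the stripe's centre within 10 mm of the pad's centre, and the knob stands a quarter of a turn past touching (pad pushed up 3.0 to 7.0 mm, that is 0.15 to 0.35 turn), at rest (horizontal distance between mark and pad_face below 0.01 m and z of paddle in the frame of clamp between 0.057 and 0.0635 m and angle between the x axis of paddle and the x axis of clamp, either way round below 0.15 rad and angle between paddle's own z axis and vertical below 0.035 rad and linear speed of paddle below 0.02 m/s and value of joint pad between 0.003 and 0.007 m and velocity of joint knob between -0.05 and 0.05 rad/s).
It fails at once if clamp overtightened: nearly half a turn past touching (value of joint pad above 0.0092 m).
It fails at once if one of the two cups is moved more than 30 mm or tipped (distance of any of cup_a, cup_b from where it was at the start of the episode above 0.03 m or angle between any of cup_a, cup_b's own z axis and vertical above 0.5 rad).
It also fails if it takes over 72 s, if anything falls off the work surface, if the arm or the gripper's body presses on something with over 40 N, if the wrist force passes 120 N, or if a joint passes its speed limit or range.

## Working session

There is one attempt and no reset: what is moved stays moved. The work goes in short steps, Python scripts to look and compute and a tool call to move; the robot and the scene stay as the last step left them, time stands still between calls to the robot, and variables do not carry over. Pictures are saved under pics/ and viewed, on a budget of 10 in all, crops included, one or two more only if the job needs it, and the job is handed in when it is done.

Besides the shell and the picture viewer there is one more tool, called after "Request:" as name(argument=value, ...), one argument or row to a line, values as JSON. servo_tool: Moves the arm, as the interface text tells. Its arguments: {"type":"object","properties":{"deltas":{"type":"array"},"grip_force":{"type":"number"}},"required":["deltas"]}

```bash
mkdir -p pics; cat > h.py <<'E'
import numpy as np, cv2
from station import manip
def proj(cam,X):
    m=manip.camera_model(cam); c=np.array(m["R"])@np.array(X)+np.array(m["t"]); s=c[:2]/c[2]
    f=192/np.tan(np.radians(m["fov_y"]/2)); s=s*(1+m["k1"]*(s@s)); return s*f+[m["cx"],m["cy"]]
def ray(cam,uv,z):
    m=manip.camera_model(cam); f=192/np.tan(np.radians(m["fov_y"]/2)); d=(np.array(uv)-[m["cx"],m["cy"]])/f
    s=d.copy()
    for _ in range(20): s=d/(1+m["k1"]*(s@s))
    R=np.array(m["R"]);t=np.array(m["t"]); o=-R.T@t; v=R.T@np.array([*s,1]); return o+v*(z-o[2])/v[2]
E
python3 - <<'E'
from h import *
s=manip.read_state(); print(s)
ims=[]
for c in("top","side"):
    im=manip.grab_frame(c); cv2.imwrite(f"pics/{c}0.png",im)
    for n in("paddle","mark","clamp","bed","pad_face","knob_grip","pin_top","cup_a"):
        print(c,n,[(round(d["score"],2),np.round(d["centre"],4).tolist()) for d in manip.pinpoint(c,n)][:3])
E
```

```text
{'clock': 0.0, 'joint_pos': array([-75.10829457,  26.89904737,  -2.78462042,  87.87451787,
         1.38110691,  65.37229961,  -4.71349524]), 'joint_velocities': array([ 0.03575077,  0.10484237, -0.06688071,  0.05450725,  0.01571001,
        0.10781954, -0.04298257]), 'joint_torque': array([ 6.73309878e-04, -5.10331607e+01, -4.68242099e-02, -2.37707716e+01,
        1.05863682e-02,  7.60427385e-03,  7.43721458e-07]), 'eef_pos': array([0.192074  , 0.6465098 , 0.23823504]), 'orientation': array([-90.00413583,   0.11222201,  73.45662483]), 'contact_force': array([0.32377538, 0.12202782, 0.33487581]), 'wrist_torque': array([-0.02169585,  0.03076328, -0.030978  ]), 'grip_width': 0.08569345798009782}
top paddle [(0.64, [0.535, -0.2258, -0.0002])]
top mark [(0.8, [0.6168, -0.1908, 0.0152])]
top clamp [(0.7, [0.5607, 0.1908, -0.0016]), (0.22, [0.6147, -0.1914, 0.0144])]
top bed [(0.64, [0.5584, 0.1903, 0.0583]), (0.41, [0.4431, -0.0036, 0.0027])]
top pad_face []
top knob_grip [(0.79, [0.6453, 0.1942, 0.1349]), (0.63, [0.5327, -0.2274, 0.0])]
top pin_top [(0.44, [0.6468, 0.1942, 0.179])]
top cup_a [(0.73, [0.4382, -0.0066, -0.001]), (0.7, [0.6758, -0.0139, -0.0021]), (0.52, [0.5341, -0.2255, 0.0009])]
side paddle [(0.65, [0.5324, -0.2296, -0.0021]), (0.45, [0.674, -0.013, 0.0002])]
side mark [(0.64, [0.6142, -0.1915, 0.0078])]
side clamp [(0.83, [0.5591, 0.19, 0.0049]), (0.49, [0.6482, 0.1948, 0.1357])]
side bed [(0.98, [0.5641, 0.1951, 0.0621]), (0.71, [0.4394, -0.0072, -0.0017])]
side pad_face [(0.5, [0.6444, 0.1941, 0.0788]), (0.26, [0.6501, 0.1925, 0.1778])]
side knob_grip [(0.8, [0.6487, 0.1946, 0.1384]), (0.62, [0.5563, 0.1882, 0.0005]), (0.54, [0.6458, 0.1954, 0.1802])]
side pin_top [(0.4, [0.6465, 0.1928, 0.1799])]
side cup_a [(0.97, [0.4409, -0.0061, -0.0006]), (0.68, [0.6736, -0.0144, 0.0017]), (0.36, [0.6486, 0.191, 0.1802])]
```

View pics/top0.png

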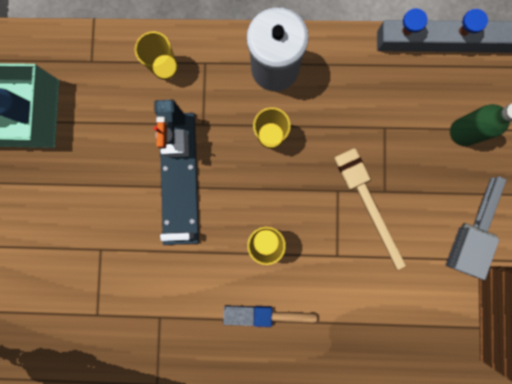

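View pics/side0.png

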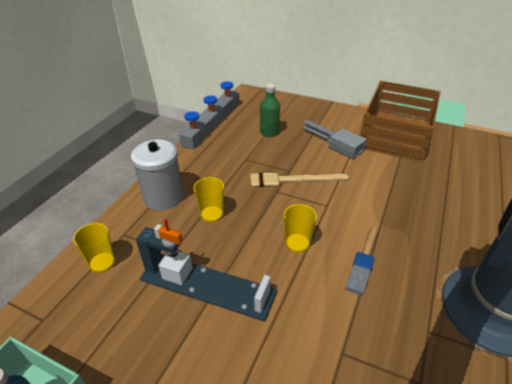

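```bash
python3 - <<'E'
from h import *
def axis(cam,P):
    c=P.mean(0); w,v=np.linalg.eigh(np.cov((P-c).T)); d=v[:,1]; return c,np.degrees(np.arctan2(d[1],d[0])),w
T=cv2.imread("pics/top0.png")
for cam,f in(("top","pics/top0.png"),("side","pics/side0.png")):
    im=cv2.imread(f)
    h=cv2.cvtColor(im,cv2.COLOR_BGR2HSV)
    for n,z in (("paddle",.012),("clamp",.012),("knob",.15)):
        r=manip.masks_of(cam,n)
        for d in r[:1]:
            m=d["mask"]; ys,xs=np.nonzero(m)
            P=np.array([ray(cam,(x,y),z)[:2] for x,y in zip(xs,ys)])
            if n=="paddle":
                c,a,w=axis(cam,P); u=np.array([np.cos(np.radians(a)),np.sin(np.radians(a))]); t=(P-c)@u
                print(cam,"ends",c+u*t.min(),c+u*t.max())
            print(cam,n,d["score"],len(xs),axis(cam,P),cv2.boundingRect(np.argwhere(m)[:, ::-1].astype(np.int32)))
a=cv2.resize(T[85:255,130:220],None,fx=3.5,fy=3.5,interpolation=cv2.INTER_CUBIC)
S=cv2.imread("pics/side0.png")
b=cv2.resize(S[210:320,125:285],None,fx=2.8,fy=2.8,interpolation=cv2.INTER_CUBIC)
o=np.zeros((595,780,3),np.uint8); o[:a.shape[0],:a.shape[1]]=a; o[:b.shape[0],320:320+b.shape[1]]=b
cv2.imwrite("pics/crop1.png",o)
E
```

```text
top ends [ 0.63951102 -0.17695374] [ 0.38864273 -0.30160588]
top paddle 0.58 1839 (array([ 0.53616973, -0.22830225]), np.float64(-153.57800913392586), array([0.00013096, 0.00692995])) (336, 149, 70, 121)Traceback (most recent call last):
  File "<stdin>", line 12, in <module>
  File "h.py", line 7, in ray
    m=manip.camera_model(cam); f=192/np.tan(np.radians(m["fov_y"]/2)); d=(np.array(uv)-[m["cx"],m["cy"]])/f
ValueError: time passes only in moves, steps and waits
```

```bash
sed -i 's/^def proj/import functools\nM=functools.lru_cache(None)(lambda c: manip.camera_model(c))\ndef proj/; s/m=manip.camera_model(cam)/m=M(cam)/' h.py; python3 - <<'E'
from h import *
T=cv2.imread("pics/top0.png");S=cv2.imread("pics/side0.png")
for cam,im in (("top",T),("side",S)):
    h=cv2.cvtColor(im,cv2.COLOR_BGR2HSV).astype(int)
    for n in ("clamp",):
        m=manip.masks_of(cam,n)[0]["mask"]; m=m.astype(np.uint8)
        cs=max(cv2.findContours(m,0,2)[0],key=len); print(cam,cv2.minAreaRect(cs))
    o=(h[...,0]<12)&(h[...,1]>200)&(h[...,2]>150); ys,xs=np.nonzero(o); print(cam,len(xs),list(zip(xs,ys))[::4])
for x in (-.13,.0,.09,.165):
    for y in(-.04,.04):
        a=np.radians(2.6); p=[.56+x*np.cos(a)-y*np.sin(a),.192+x*np.sin(a)+y*np.cos(a),.012]; print(x,y,proj("top",p).round(1),proj("side",p).round(1))
a=cv2.resize(T[85:255,130:220],None,fx=3.5,fy=3.5,interpolation=cv2.INTER_CUBIC)
b=cv2.resize(S[210:320,125:285],None,fx=2.8,fy=2.8,interpolation=cv2.INTER_CUBIC)
o=np.zeros((595,780,3),np.uint8); o[:a.shape[0],:a.shape[1]]=a; o[:b.shape[0],320:320+b.shape[1]]=b
cv2.imwrite("pics/crop1.png",o)
E
```

```text
top ((178.08514404296875, 171.913330078125), (145.3687286376953, 41.44588088989258), 86.86975860595703)
top 68 [(np.int64(162), np.int64(124)), (np.int64(163), np.int64(125)), (np.int64(156), np.int64(127)), (np.int64(162), np.int64(127)), (np.int64(157), np.int64(128)), (np.int64(161), np.int64(128)), (np.int64(159), np.int64(129)), (np.int64(163), np.int64(129)), (np.int64(163), np.int64(130)), (np.int64(159), np.int64(134)), (np.int64(161), np.int64(135)), (np.int64(161), np.int64(137)), (np.int64(161), np.int64(139)), (np.int64(161), np.int64(141)), (np.int64(161), np.int64(143)), (np.int64(162), np.int64(144)), (np.int64(162), np.int64(145))]
side ((203.51031494140625, 271.726806640625), (150.77891540527344, 65.89596557617188), 23.96249008178711)
side 10 [(np.int64(164), np.int64(219)), (np.int64(165), np.int64(220)), (np.int64(166), np.int64(230))]
-0.13 -0.04 [195.5 242.9] [275.7 289.7]
-0.13 0.04 [159.4 243.6] [262.3 321. ]
0.0 -0.04 [195.  183.9] [220.2 271.8]
0.0 0.04 [159.2 184.7] [203.7 300.5]
0.09 -0.04 [194.6 143.9] [184.6 260.2]
0.09 0.04 [159.1 144.8] [166.4 287.2]
0.165 -0.04 [194.3 111. ] [156.6 251.1]
0.165 0.04 [159. 112.] [137.1 276.7]
```

View pics/crop1.png

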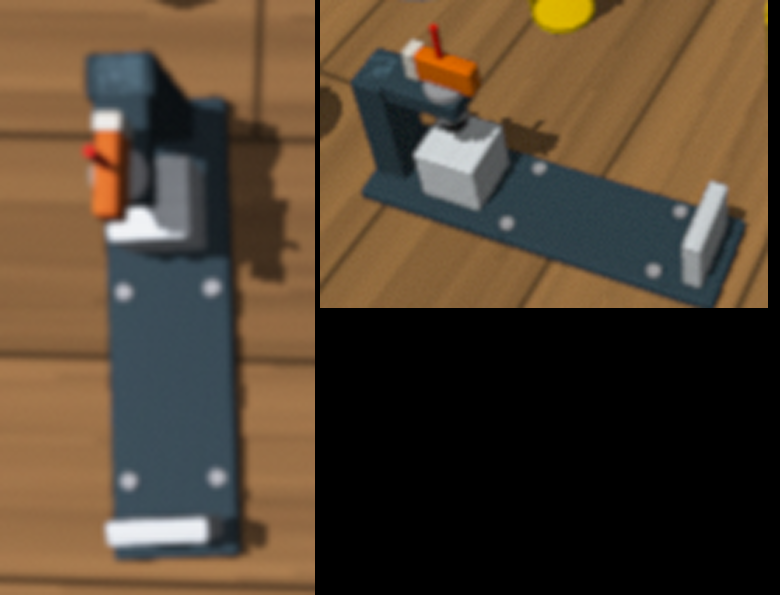

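```bash
python3 - <<'E'
from h import *
from scipy.optimize import least_squares
# (cam, uv, local xyz): rest corners too (top faces z=.06)
O=[("top",(163.4,244.1),(-.13,.04,.012)),("top",(197.7,243.),(-.13,-.04,.012)),("top",(194.3,113.),(.165,-.04,.012)),
("side",(276,290.4),(-.13,-.04,.012)),("side",(265,318.9),(-.13,.04,.012)),("side",(140.7,278.6),(.165,.04,.0)),
("top",(130+107/3.5,85+522/3.5),(-.103,.03,.06)),("top",(130+208/3.5,85+517/3.5),(-.103,-.03,.06)),("top",(130+207/3.5,85+541/3.5),(-.117,-.03,.06)),
("top",(130+107/3.5,85+545/3.5),(-.117,.03,.06)),
("top",(130+98/3.5,85+218/3.5-0),None)]
def W(p,l): c,s=np.cos(p[2]),np.sin(p[2]); return [p[0]+c*l[0]-s*l[1],p[1]+s*l[0]+c*l[1],l[2]]
f=lambda p:np.concatenate([proj(c,W(p,l))-uv for c,uv,l in O if l])
r=least_squares(f,[.56,.19,.05],loss="soft_l1"); p=r.x; print(p[:2],np.degrees(p[2])); print(f(p).reshape(-1,2).round(1))
print("knob",W(p,(.09,0,.137)), "knob top from crop ends")
# bar top: corners of orange/white bar in the top crop
q=[(91,113),(122,113),(125,214),(94,217)]
P=np.array([ray("top",(130+x/3.5,85+y/3.5),.15) for x,y in q]); print(P.round(4))
d=(P[0]+P[1]-P[2]-P[3])/2; print(np.linalg.norm(d),np.degrees(np.arctan2(d[1],d[0])),P.mean(0))
E
```

```text
[0.5575505 0.1873109] 3.2617665717928017
[[-1.3  0.8]
 [ 0.6  0.8]
 [ 1.1 -1.1]
 [ 1.6 -2.6]
 [-0.2  0.1]
 [-0.7  1. ]
 [-0.2 -0.5]
 [-0.3  0. ]
 [ 0.1 -0. ]
 [-0.1 -0.3]]
knob [np.float64(0.6474046972018718), np.float64(0.19243170349289845), 0.137] knob top from crop ends
[[0.6745 0.2037 0.15  ]
 [0.6748 0.187  0.15  ]
 [0.6203 0.1831 0.15  ]
 [0.6184 0.1997 0.15  ]]
0.055438651231365446 4.095610826474468 [0.64698611 0.19338563 0.15      ]
```

Request:
servo_tool(
  deltas=[-1.5,0,-3.65,0,-1,-1.5,0,-3.65,0,-1,-1.5,0,-3.65,0,-1,-1.5,0,-3.65,0,-1,-1.5,0,-3.65,0,-1,-1.5,0,-3.65,0,-1,-1.5,0,-3.65,0,-1,-1.5,0,-3.65,0,-1,-1.5,0,-3.65,0,-1,-1.5,0,-3.65,0,-1],
)

```text
clock: 1.93
eef_pos: [0.5007, 0.398, 0.2396]
orientation: [-90.0, -0.0, 73.5]
contact_force: [-0.3, -0.2, 0.0]
grip_width: 0.0857
```

Request:
servo_tool(
  deltas=[-3.73,0,-1.29,0,-1,-3.73,0,-1.29,0,-1,-3.73,0,-1.29,0,-1,-3.73,0,-1.29,0,-1,-3.73,0,-1.29,0,-1,-3.73,0,-1.29,0,-1,-3.73,0,-1.29,0,-1,-3.73,0,-1.29,0,-1,-3.73,0,-1.29,0,-1,-3.73,0,-1.29,0,-1],
)

```text
clock: 2.77
eef_pos: [0.5166, 0.0032, 0.2397]
orientation: [-90.0, -0.0, 73.5]
contact_force: [0.3, 0.2, -0.5]
grip_width: 0.0856
```

Request:
servo_tool(
  deltas=[-3.73,0,-1.29,0,-1,-3.73,0,-1.29,0,-1,-3.73,0,-1.29,0,-1,-3.73,0,-1.29,0,-1,-3.73,0,-1.29,0,-1,-3.73,0,-1.29,0,-1,0,0,0,0.12,-1,0,0,0,0.12,-1,0,0,0,0.12,-1,0,0,0,0.12,-1],
)

```text
clock: 3.6
eef_pos: [0.5272, -0.2319, 0.2393]
orientation: [-90.0, -0.0, 45.6]
contact_force: [-1.0, -0.8, -0.3]
grip_width: 0.0853
```

Request:
servo_tool(
  deltas=[0,0,0,0.12,-1,0,0,0,0.12,-1,0,0,0,0.12,-1,0,0,0,0.12,-1,0,0,0,0.12,-1,0,0,0,0.12,-1,0,0,0,0.12,-1,0,0,0,0.12,-1,0,0,0,0.12,-1,0,0,0,0.12,-1],
)

```text
clock: 4.43
eef_pos: [0.5274, -0.2314, 0.2394]
orientation: [-90.0, -0.0, -23.1]
contact_force: [-0.1, 0.5, -0.3]
grip_width: 0.0854
```

Request:
servo_tool(
  deltas=[0,2,0,0.12,-1,0,2,0,0.12,-1,0,2,0,0.12,-1,0,2,0,0.12,-1,0,2,0,0.12,-1,0,2,0,0.12,-1,0,0,0,0,-1,0,0,0,0,-1,0,0,0,0,-1,0,0,0,0,-1],
)

```text
clock: 5.27
eef_pos: [0.5282, -0.232, 0.1208]
orientation: [-89.9, -0.1, -64.0]
contact_force: [-0.2, 0.4, 0.4]
grip_width: 0.0854
```

Request:
servo_tool(
  deltas=[0,2,0,0,-1,0,2,0,0,-1,0,2,0,0,-1,0,2,0,0,-1,0,2,0,0,-1,0,1,0,0,-1,0,0,0,0,-1,0,0,0,0,1,0,0,0,0,1,0,0,0,0,1],
  grip_force=45,
)

```text
clock: 6.1
eef_pos: [0.5282, -0.232, 0.0107]
orientation: [-89.9, -0.1, -64.0]
contact_force: [0.1, 0.5, 0.2]
grip_width: 0.0514
```

Request:
servo_tool(
  deltas=[0,0,0,0,1,0,0,0,0,1,0,0,0,0,1,0,0,0,0,1,0,0,0,0,1,0,0,0,0,1,0,0,0,0,1,0,0,0,0,1,0,0,0,0,1,0,0,0,0,1],
)

```text
clock: 6.93
eef_pos: [0.5279, -0.2318, 0.0101]
orientation: [-89.9, -0.0, -64.1]
contact_force: [-0.6, 1.5, 5.9]
grip_width: 0.019
```

Request:
servo_tool(
  deltas=[0,-0.5,0,0,1,0,-1.5,0,0,1,0,-2,0,0,1,0,-2,0,0,1,0,-2,0,0,1,0,-2,0,0,1,0,-2,0,0,1,0,-2,0,0,1,0,-1,0,0,1,0,0,0,0,1],
)

```text
clock: 7.77
eef_pos: [0.5282, -0.2321, 0.1613]
orientation: [-89.8, -0.1, -64.1]
contact_force: [0.6, 0.1, -1.9]
grip_width: 0.0189
```

```bash
python3 - <<'E'
from h import *
print(manip.read_state()["contact_force"])
ims=[manip.grab_frame(c) for c in("top","side")]
for c in("top","side"):
  for n in("paddle","mark"): print(c,n,[(round(d["score"],2),np.round(d["centre"],4).tolist()) for d in manip.pinpoint(c,n)][:2])
a=ims[0][100:340,260:480]; b=ims[1][80:300,180:420]
o=np.zeros((480,780,3),np.uint8)
o[:, :380]=cv2.resize(a,None,fx=2,fy=2)[:480,:380]; o[:440,380:780]=cv2.resize(b,None,fx=2,fy=2)[:440,:400]
cv2.imwrite("pics/lift.png",o)
E
```

```text
[ 0.63598699  0.08140455 -1.93715447]
top paddle [(0.76, [0.5348, -0.2265, 0.1494]), (0.55, [0.6474, 0.1945, 0.1799])]
top mark [(0.8, [0.6125, -0.191, 0.1667])]
side paddle [(0.92, [0.5306, -0.2265, 0.1471])]
side mark [(0.68, [0.613, -0.1896, 0.1551])]
```

View pics/lift.png

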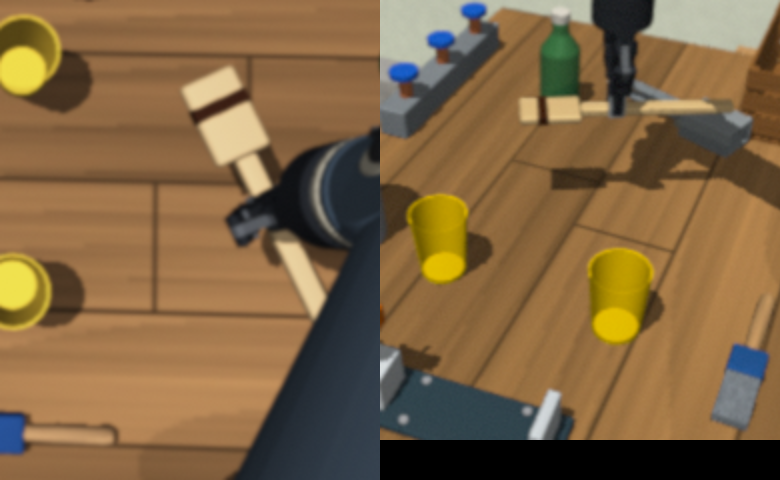

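```bash
python3 - <<'E'
from h import *
q=[(181,90),(232,65),(270,142),(220,165),(218,105),(258,184)]
P=np.array([ray("top",(260+x/2,100+y/2),.163) for x,y in q]); print(P.round(4))
d=(P[0]+P[1]-P[2]-P[3])/2; u=d[:2]/np.linalg.norm(d[:2]); print(np.linalg.norm(d),np.degrees(np.arctan2(d[1],d[0])))
c=P[:4,:2].mean(0); o=c-.08*u; print("origin",o, "mark",c+.01*u)
T=np.array([.5282,-.2321]); v=o-T; n=np.array([-u[1],u[0]]); print("origin rel TCP along/left",v@u,v@n)
for x in ((.5348,-.2265),(.5306,-.2265)): v=np.array(x)-T; print(v@u,v@n)
for x in ((.6125,-.191),(.613,-.1896)): v=np.array(x)-T; print("mark",v@u,v@n)
E
```

```text
[[ 0.6266 -0.155   0.163 ]
 [ 0.6502 -0.2004  0.163 ]
 [ 0.5812 -0.2341  0.163 ]
 [ 0.5596 -0.1899  0.163 ]
 [ 0.6136 -0.188   0.163 ]
 [ 0.5434 -0.2235  0.163 ]]
0.07614332481069164 26.794487831106157
origin [ 0.53300515 -0.23092827] mark [ 0.61334178 -0.19035702]
origin rel TCP along/left 0.004817426393608553 -0.0011202020387453802
0.008415785996917209 0.0020234984690117295
0.004666743393797794 0.003916823470166147
mark 0.09377617833104875 -0.0013146777640736726
mark 0.09485360126037629 -0.00029039272983794745
```

Request:
servo_tool(
  deltas=[0,0,0,0.1,1,0,0,0,0.1,1,0,0,0,0.1,1,0,0,0,0.1,1,-2.6,0,-0.2,0,1,-2.6,0,-0.2,0,1,-2.6,0,-0.2,0,1,-2.6,0,-0.2,0,1,-2.6,0,-0.2,0,1,-2.6,0,-0.2,0,1],
)

```text
clock: 8.9
eef_pos: [0.5063, -0.0752, 0.1586]
orientation: [-90.1, -0.0, -87.0]
contact_force: [0.7, -0.0, -1.3]
grip_width: 0.0185
```

Request:
servo_tool(
  deltas=[-2.6,0,-0.2,0,1,-2.6,0,-0.2,0,1,-2.6,0,-0.2,0,1,-2.6,0,-0.2,0,1,-2.6,0,-0.2,0,1,-2.6,0,-0.2,0,1,-2.6,0,-0.2,0,1,-2.6,0,-0.2,0,1,-2.6,0,0,0,1,0,0,0,0,1],
)

```text
clock: 9.73
eef_pos: [0.4778, 0.1624, 0.1582]
orientation: [-90.1, 0.1, -86.5]
contact_force: [-0.5, 1.6, -0.7]
grip_width: 0.0185
```

Request:
servo_tool(
  deltas=[-0.8,0,0,0,1,-0.8,0,0,0,1,-0.6,1,0,0,1,0,1.2,0,0,1,0,1.5,0,0,1,0,1.5,0,0,1,0,1.5,0,0,1,0,0.8,0,0,1,0,0,0,0,1,0,0,0,0,1],
)

```text
clock: 10.57
eef_pos: [0.4774, 0.1776, 0.0838]
orientation: [-90.1, -0.1, -87.1]
contact_force: [0.0, 0.0, -1.0]
grip_width: 0.0188
```

```bash
python3 - <<'E'
from h import *
s=manip.read_state(); print(s["eef_pos"],s["contact_force"])
ims=[manip.grab_frame(c) for c in("top","side")]
for c in("top","side"):
  for n in("paddle","mark","bed","pad_face","knob_grip"): print(c,n,[(round(d["score"],2),np.round(d["centre"],4).tolist()) for d in manip.pinpoint(c,n)][:2])
o=np.zeros((560,800,3),np.uint8)
a=cv2.resize(ims[0][85:265,130:230],None,fx=3,fy=3,interpolation=2); b=cv2.resize(ims[1][200:360,120:290],None,fx=2.9,fy=2.9,interpolation=2)
o[:a.shape[0],:a.shape[1]]=a;o[:b.shape[0],305:305+b.shape[1]]=b
cv2.imwrite("pics/pre.png",o)
E
```

```text
[0.47741926 0.17756467 0.08376944] [ 0.01902347  0.04425658 -1.03390975]
top paddle [(0.74, [0.4807, 0.1805, 0.0749])]
top mark [(0.77, [0.5717, 0.1832, 0.0886])]
top bed []
top pad_face []
top knob_grip [(0.82, [0.6464, 0.1963, 0.1364])]
side paddle [(0.72, [0.4781, 0.1795, 0.0729])]
side mark [(0.93, [0.5736, 0.1834, 0.0803])]
side bed [(0.69, [0.5618, 0.1902, 0.0602])]
side pad_face [(0.63, [0.647, 0.1927, 0.0782])]
side knob_grip [(0.61, [0.6506, 0.1927, 0.1374])]
```

View pics/pre.png

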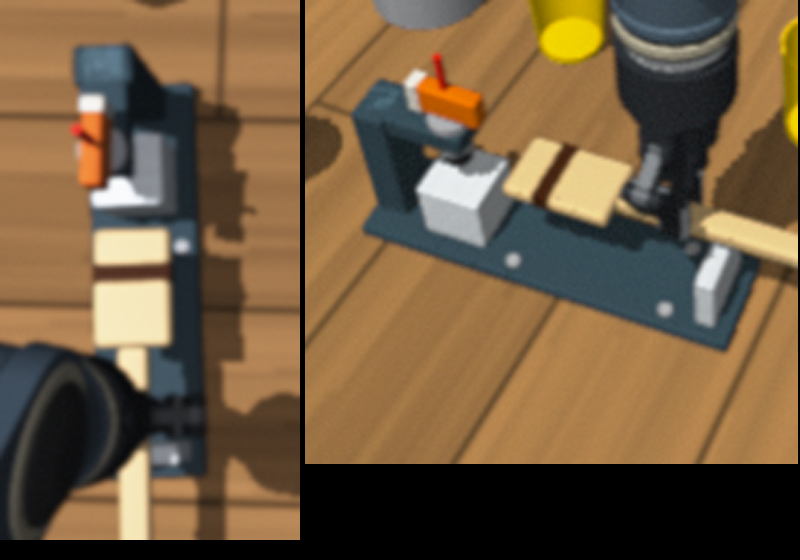

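Request:
servo_tool(
  deltas=[-0.35,0,0,0,1,-0.35,0,0,0,1,0,0.35,0,0,1,0,0.35,0,0,1,0,0.35,0,0,1,0,0,0,0,1,0,0,0,0,1,0,0,0,0,1,0,0,0,0,1,0,0,0,0,1],
)

```text
clock: 12.0
eef_pos: [0.4773, 0.1854, 0.0739]
orientation: [-90.0, 0.0, -87.0]
contact_force: [0.2, 0.8, -0.8]
grip_width: 0.0186
```

Request:
servo_tool(
  deltas=[0,0.1,0,0,1,0,0,0.5,0,1,0,0,0.6,0,1,0,0,0.6,0,1,0,0,0.6,0,1,0,0,0.6,0,1,0,0,0.6,0,1,0,0,0.5,0,1,0,0,0,0,1,0,0,0,0,1],
)

```text
clock: 12.83
eef_pos: [0.5173, 0.1874, 0.0727]
orientation: [-90.0, -0.0, -87.0]
contact_force: [-1.2, 0.2, -0.8]
grip_width: 0.0184
```

Request:
servo_tool(
  deltas=[0,0,0.4,0,1,0,0,0.6,0,1,0,0,0.6,0,1,0,0,0.6,0,1,0,0,0.6,0,1,0,0,0.4,0,1,0,0,0.3,0,1,0,0,0,0,1,0,0,0,0,1,0,0,0,0,1],
)

```text
clock: 13.67
eef_pos: [0.5518, 0.1893, 0.0727]
orientation: [-90.0, 0.0, -87.0]
contact_force: [0.2, -0.4, -1.5]
grip_width: 0.0183
```

```bash
python3 - <<'E'
from h import *
s=manip.read_state(); print(s["eef_pos"],s["contact_force"])
ims=[manip.grab_frame(c) for c in("top","side")]
for c in("top","side"):
  for n in("paddle","mark","pad_face","knob_grip"): print(c,n,[(round(d["score"],2),np.round(d["centre"],4).tolist()) for d in manip.pinpoint(c,n)][:2])
o=np.zeros((560,800,3),np.uint8)
a=cv2.resize(ims[0][85:265,130:230],None,fx=3,fy=3,interpolation=2); b=cv2.resize(ims[1][205:305,130:250],None,fx=4,fy=4,interpolation=2)
o[:a.shape[0],:a.shape[1]]=a;o[:b.shape[0],305:305+b.shape[1]]=b
cv2.imwrite("pics/ins.png",o)
E
```

```text
[0.55176556 0.18933598 0.07267901] [ 0.18193071 -0.39541386 -1.45185467]
top paddle [(0.8, [0.5583, 0.1947, 0.0604])]
top mark [(0.58, [0.6455, 0.1983, 0.0771])]
top pad_face []
top knob_grip [(0.84, [0.6442, 0.1934, 0.1364]), (0.31, [0.6768, -0.0133, 0.0027])]
side paddle [(0.65, [0.5547, 0.1915, 0.0593])]
side mark [(0.83, [0.6495, 0.1949, 0.07])]
side pad_face [(0.37, [0.6468, 0.1939, 0.0761])]
side knob_grip [(0.78, [0.6499, 0.1951, 0.1372])]
```

View pics/ins.png

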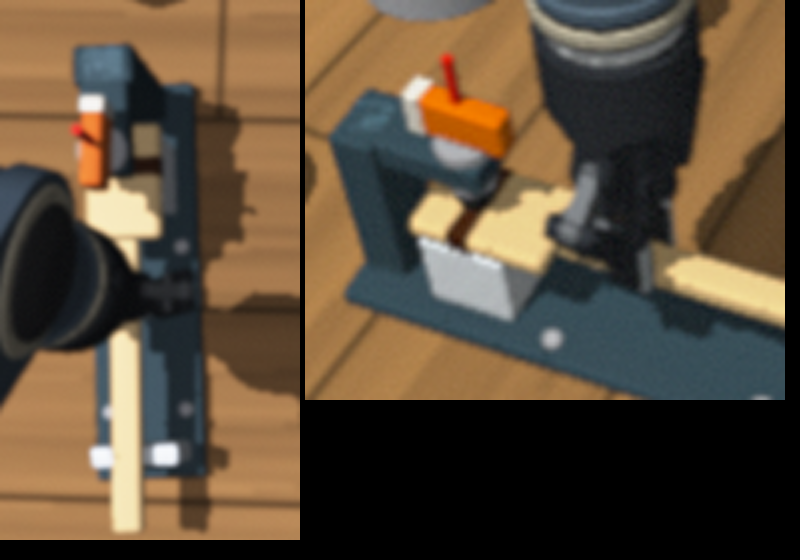

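Request:
servo_tool(
  deltas=[0.15,0,0,0,1,0.15,0,0,0,1,0,0.05,0,0,1,0,0.05,0,0,1,0,0.05,0,0,1,0,0.05,0,0,1,0,0,0,0,1,0,0,0,0,1,0,0,0,0,1,0,0,0,0,1],
)

```text
clock: 15.0
eef_pos: [0.5523, 0.1864, 0.0708]
orientation: [-90.0, 0.0, -87.0]
contact_force: [-0.1, 0.5, -0.1]
grip_width: 0.0183
```

Request:
servo_tool(
  deltas=[0,0.04,0,0,1,0,0,0,0,1,0,0,0,0,1,0,0,0,0,1,0,0,0,0,1,0,0,0,0,1,0,0,0,0,1,0,0,0,0,1,0,0,0,0,1,0,0,0,0,1],
)

```text
clock: 15.83
eef_pos: [0.5522, 0.1864, 0.0704]
orientation: [-90.0, 0.0, -87.0]
contact_force: [-0.6, 0.6, -0.7]
grip_width: 0.0188
```

Request:
servo_tool(
  deltas=[0,0,0,0,0.4,0,0,0,0,0.2,0,0,0,0,0,0,0,0,0,0,0,0,0,0,0,0,-1,0,0,0,0,-2,0,0,0,0,-3,0,0,0,0,-3,0,0,0,0,-3,0,0,0],
)

```text
clock: 16.67
eef_pos: [0.5521, 0.1859, 0.1922]
orientation: [-90.0, -0.0, -87.0]
contact_force: [0.1, -0.4, -0.6]
grip_width: 0.0426
```

Request:
servo_tool(
  deltas=[0,-1.5,0,-0.12,-1,0,0,0,-0.12,-1,0,0,0,-0.12,-1,0,0,0,-0.12,-1,0,0,0,-0.12,-1,0,0,0,-0.12,-1,0,0,0,-0.12,-1,0,0,0,-0.12,-1,0,0,0,-0.12,-1,0,0,0,-0.12,-1],
)

```text
clock: 17.5
eef_pos: [0.5523, 0.186, 0.2062]
orientation: [-90.0, -0.0, -17.9]
contact_force: [0.1, -1.1, -0.1]
grip_width: 0.085
```

```bash
python3 - <<'E'
from h import *
s=manip.read_state(); print(s["eef_pos"],s["orientation"],s["joint_pos"])
ims=[manip.grab_frame(c) for c in("top","side")]
for i,c in enumerate(("top","side")):
  cv2.imwrite(f"pics/rest_{c}.png",ims[i])
  for n in("paddle","mark","pad_face","knob_grip","pin_top"): print(c,n,[(round(d["score"],2),np.round(d["centre"],4).tolist()) for d in manip.pinpoint(c,n)][:2])
o=np.zeros((560,800,3),np.uint8)
a=cv2.resize(ims[0][85:265,130:230],None,fx=3,fy=3,interpolation=2); b=cv2.resize(ims[1][205:305,130:250],None,fx=4,fy=4,interpolation=2)
o[:a.shape[0],:a.shape[1]]=a;o[:b.shape[0],305:305+b.shape[1]]=b
cv2.imwrite("pics/rest.png",o)
E
```

```text
[0.55234339 0.18597369 0.20620421] [-8.99783646e+01 -3.40086950e-02 -1.79176881e+01] [-52.92666577  23.38238766  39.96610934 104.70536362 -17.46464919
  58.1432813  -23.85687701]
top paddle [(0.67, [0.558, 0.1914, 0.0609])]
top mark []
top pad_face []
top knob_grip [(0.73, [0.6467, 0.1924, 0.1361]), (0.69, [0.6478, 0.194, 0.0748])]
top pin_top [(0.38, [0.6493, 0.1944, 0.1791]), (0.22, [0.5593, 0.1885, 0.0585])]
side paddle [(0.72, [0.5546, 0.188, 0.056])]
side mark [(0.97, [0.6494, 0.1926, 0.0663])]
side pad_face [(0.6, [0.6456, 0.1934, 0.0773])]
side knob_grip [(0.97, [0.6515, 0.196, 0.1365]), (0.57, [0.6487, 0.1916, 0.1814])]
side pin_top [(0.61, [0.6493, 0.1936, 0.1784])]
```

View pics/rest.png

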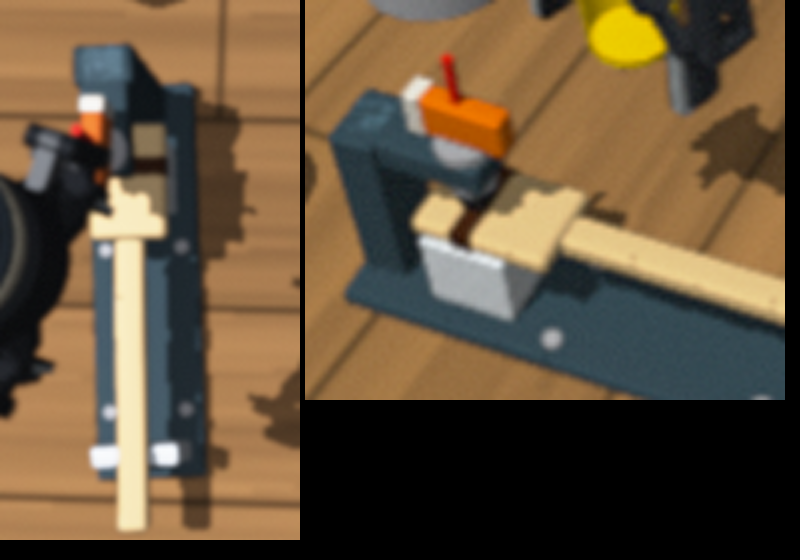

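Request:
servo_tool(
  deltas=[0,0,0,-0.12,-1,0,0,0,-0.12,-1,0,0,0,-0.12,-1,0,0,0,-0.12,-1,0,0,0,-0.12,-1,0,0,0,-0.12,-1,0,0,0,-0.12,-1,0,0,0,-0.12,-1,0,0,0,-0.12,-1,0,0,0,-0.12,-1],
)

```text
clock: 18.93
eef_pos: [0.5523, 0.1863, 0.2053]
orientation: [-90.0, 0.0, 50.9]
contact_force: [-0.1, 0.2, -0.0]
grip_width: 0.0854
```

Request:
servo_tool(
  deltas=[0,0,0,-0.12,-1,0,0,0,-0.12,-1,0,0,0,-0.12,-1,0,0,0,-0.12,-1,0,0,0,-0.12,-1,0,0,0,-0.12,-1,0,0,0,-0.035,-1,0,0,0,0,-1,0,0,0,0,-1,0,0,0,0,-1],
)

```text
clock: 19.77
eef_pos: [0.5522, 0.1863, 0.2053]
orientation: [-90.0, 0.0, 93.7]
contact_force: [1.3, -0.2, -0.7]
grip_width: 0.0853
```

```bash
python3 - <<'E'
from h import *
s=manip.read_state(); print(s["eef_pos"],s["orientation"],s["joint_pos"])
E
```

```text
[0.55224523 0.18628341 0.20531285] [-8.99924320e+01  4.77802350e-03  9.37230916e+01] [-34.35063749  20.27119922  14.84527039 103.70405257  -6.08633389
  56.80598576  76.67702648]
```

Request:
servo_tool(
  deltas=[0.1,0,-1.9,0,-1,0,0,-1.9,0,-1,0,0,-1.9,0,-1,0,0,-1.9,0,-1,0,0,-1.9,0,-1,0,1,0,0,-1,0,2,0,0,-1,0,2,0,0,-1,0,2,0,0,-1,0,0,0,0,-1],
)

```text
clock: 20.6
eef_pos: [0.6431, 0.193, 0.1303]
orientation: [-89.5, 0.1, 93.8]
contact_force: [-0.5, 0.4, -0.2]
grip_width: 0.0855
```

```bash
python3 - <<'E'
from h import *
s=manip.read_state(); print(s["eef_pos"],s["orientation"],s["wrist_torque"])
b=manip.grab_frame("side"); cv2.imwrite("pics/kn.png",b)
im=cv2.imread("pics/rest_side.png"); p=proj("side",[.647,.1935,.179]); print(p,proj("side",[.647,.1935,.173]))
x,y=int(p[0]),int(p[1])
for im in (cv2.imread("pics/side0.png"),im,b):
    f=im.astype(int); r=f[...,2]-f[...,:2].max(2); print(r[y-8:y+14,x-5:x+6])
E
```

```text
[0.64311003 0.19304702 0.13034148] [-89.46779651   0.14031052  93.78542869] [-0.01169231  0.13711614  0.0291413 ]
[165.61984721 218.97047023] [166.10286968 221.17699257]
[[ 26  24  27  29  33  33  33  36  38  40  38]
 [ 36  36  38  37  40  38  39  39  40  37  37]
 [ 39  38  41  40  39  40  37  39  39  41  36]
 [ 39  39  38  37  38  38  36  39  38  36  37]
 [ 38  39  38  38  38  38  38  37  36  36  34]
 [ 39  39  38  38  39  39  38  37  36  35  36]
 [ 38  39  36  37  39  39  35  35  36  35  37]
 [ 40  38  38  38  44  48  41  36  37  36  37]
 [ 39  40  39  49  76  94  75  47  36  35  36]
 [ 39  38  43  67 122 156 123  64  37  34  35]
 [ 39  39  40  62 114 148 117  57  35  33  34]
 [ 39  38  37  51  88 121  98  51  36  34  34]
 [ 38  37  36  44  71 114 104  52  35  34  36]
 [ 35  37  36  37  65 110 113  63  39  34  37]
 [ 21  27  34  39  58 103 116  73  43  36  39]
 [ 11  22  36  39  54  89 117  83  46  37  37]
 [ 24  52  71  64  65  86 117  94  48  37  39]
 [ 64  96 108 104  97  97 117 107  54  38  37]
 [102 115 115 114 110 111 121 115  68  45  38]
 [118 117 117 116 114 115 119 121  89
[... 1474 characters left out ...]
  -3  -4  -8  -9  -4  -4   6  16  28  38]
 [ -4  -2  -3  -6  -5  -6   2   9  24  35  40]
 [ 10   4  -6  -7  -7  -6   8  20  33  38  41]
 [ 29  19   4  -9  -9  -1  12  24  39  41  39]
 [ 43  32  12  -5  -6   0  12  27  37  39  40]
 [ 43  30  10  -8  -6   0  20  34  39  41  42]
 [ 36  21   4  -7  -8   4  32  45  45  41  43]
 [ 22  11  -5  -9  -5   9  47  57  49  42  43]
 [  4  -5  -9  -7  -4  20  60  67  52  42  43]
 [-10  -8  -7  -8   1  27  73  81  55  42  41]
 [ -7  -6  -7  -8   8  47  90  93  59  45  43]
 [ -6  -7  -1  15  33  64 104 122  76  50  43]
 [ -3   3  24  54  69  76 106 131  95  63  54]
 [ -4  17  53  86  95  82 104 124 101  73  64]
 [ -6  26  68  93  84  75 103 126 115  86  66]]
```

Request:
servo_tool(
  deltas=[0,-0.2,-0.3,0,-1,0,0,0,0,-1,0,0,0,0,-1,0,0,0,0,-1,0,0,0,0,-1,0,0,0,0,-1,0,0,0,0,1,0,0,0,0,1,0,0,0,0,1,0,0,0,0,1],
  grip_force=40,
)

```text
clock: 21.48
eef_pos: [0.6499, 0.1938, 0.1373]
orientation: [-90.0, -0.0, 93.8]
contact_force: [0.2, -0.2, -0.5]
grip_width: 0.0388
```

Request:
servo_tool(
  deltas=[0,0,0,0,1,0,0,0,0,1,0,0,0,0,1,0,0,0,0,1,0,0,0,0,1,0,0,0,0,1,0,0,0,0,1,0,0,0,0,1,0,0,0,0,1,0,0,0,0,1],
)

```text
clock: 22.32
eef_pos: [0.65, 0.195, 0.1376]
orientation: [-90.0, -0.1, 93.8]
contact_force: [0.6, 5.2, 1.0]
grip_width: 0.0131
```

```bash
python3 - <<'E'
from h import *
s=manip.read_state(); print(s["eef_pos"],s["orientation"],s["contact_force"],s["wrist_torque"])
E
```

```text
[0.65003723 0.19495834 0.13757999] [-9.00349531e+01 -8.12828925e-02  9.38323787e+01] [0.64615812 5.16032242 0.98087778] [ 1.09013448 -0.16579314 -0.02975092]
```

Request:
servo_tool(
  deltas=[0.12,0,0.2,0,0.5,0,0,0,0,0.5,0,0,0,0,1,0,0,0,0,1,0,0,0,0,1,0,0,0,0,1,0,0,0,0,1,0,0,0,0,1,0,0,0,0,1,0,0,0,0,1],
)

```text
clock: 23.15
eef_pos: [0.6474, 0.1948, 0.1372]
orientation: [-89.9, 0.0, 93.8]
contact_force: [-2.8, 2.9, 1.7]
grip_width: 0.013
```

```bash
cat > st.py <<'E'
from h import *
s=manip.read_state(); print(s["eef_pos"].round(4),s["orientation"].round(2),s["contact_force"].round(2),s["wrist_torque"].round(3),s["joint_pos"][6].round(1),s["grip_width"])
E
python3 st.py
```

```text
[0.6474 0.1948 0.1372] [-8.993e+01  1.000e-02  9.379e+01] [-2.76  2.87  1.71] [ 0.282  0.732 -0.112] 81.2 0.01302179829318348
```

Request:
servo_tool(
  deltas=[0,0,0,0.1,1,0,0,0,0.1,1,0,0,0,0.1,1,0,0,0,0.1,1,0,0,0,0.1,1,0,0,0,0.1,1,0,0,0,0.1,1,0,0,0,0.1,1,0,0,0,0.1,1,0,0,0,0.1,1],
)

```text
clock: 23.98
eef_pos: [0.6475, 0.1953, 0.1372]
orientation: [-90.0, 0.0, 36.3]
contact_force: [-2.5, 2.1, -0.2]
grip_width: 0.0132
```

```bash
python3 st.py; python3 -c "
from h import *
cv2.imwrite('pics/k1.png',manip.grab_frame('side'))"; python3 st.py
```

```text
[0.6475 0.1953 0.1372] [-8.996e+01  4.000e-02  3.628e+01] [-2.49  2.1  -0.22] [0.462 0.576 0.112] 31.9 0.013237229324257364
[0.6475 0.1953 0.1372] [-8.998e+01  5.000e-02  3.610e+01] [-2.87  3.19  0.32] [ 0.431  0.681 -0.072] 31.8 0.013129520668236043
```

Request:
servo_tool(
  deltas=[0,0,0,0.1,1,0,0,0,0.1,1,0,0,0,0.1,1,0,0,0,0.1,1,0,0,0,0.1,1,0,0,0,0.1,1,0,0,0,0.1,1,0,0,0,0.1,1,0,0,0,0.1,1,0,0,0,0.1,1],
)

```text
clock: 24.87
eef_pos: [0.648, 0.1954, 0.1372]
orientation: [-90.0, -0.0, -20.9]
contact_force: [-0.3, 2.4, -0.6]
grip_width: 0.0133
```

Request:
servo_tool(
  deltas=[0,0,0,0.1,1,0,0,0,0.1,1,0,0,0,0.1,1,0,0,0,0.1,1,0,0,0,0.1,1,0,0,0,0.1,1,0,0,0,0.1,1,0,0,0,0,1,0,0,0,0,1,0,0,0,0,1],
)

```text
clock: 25.7
eef_pos: [0.6484, 0.1952, 0.1373]
orientation: [-89.9, -0.0, -60.7]
contact_force: [2.3, 3.3, -2.9]
grip_width: 0.0132
```

```bash
python3 st.py; python3 - <<'E'
from h import *
b=manip.grab_frame('side'); t=manip.grab_frame('top')
o=np.zeros((400,800,3),np.uint8)
o[:,:400]=cv2.resize(b[190:290,130:230],None,fx=4,fy=4,interpolation=2); o[:,400:]=cv2.resize(t[80:180,120:220],None,fx=4,fy=4,interpolation=2)
cv2.imwrite('pics/k2.png',o)
E
```

```text
[0.6484 0.1952 0.1373] [-8.993e+01 -1.000e-02 -6.073e+01] [ 2.27  3.33 -2.93] [ 0.679 -0.241  0.021] -50.0 0.01321920527653426
```

View pics/k2.png

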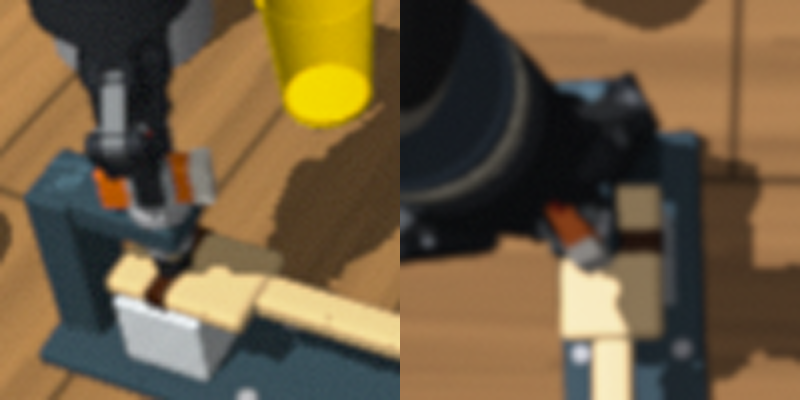

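Request:
servo_tool(
  deltas=[0,0,0,0,0,0,0,0,0,0,0,0,0,0,0,0,-1,0,0,0,0,-3,0,0,0,0,-3,0,0,0,-0.9,0,-2.2,0,0,-1,0,-2.2,0,0,-1,0,-2.2,0,0,-0.9,0,-2.2,0,0],
)

```text
clock: 26.63
eef_pos: [0.5517, 0.1846, 0.2083]
orientation: [-90.0, 0.0, -60.9]
contact_force: [-0.2, 0.3, 0.6]
grip_width: 0.0425
```

```bash
python3 st.py; python3 - <<'E'
from h import *
b=[manip.grab_frame('side') for _ in range(2)][-1]; cv2.imwrite('pics/k3s.png',b)
for n in ("pin_top","pad_face","mark"): print(n,[(round(d["score"],2),np.round(d["centre"],4).tolist()) for d in manip.pinpoint("side",n)][:3])
t=manip.grab_frame('top'); cv2.imwrite('pics/k3t.png',t)
for n in ("pin_top","mark"): print(n,[(round(d["score"],2),np.round(d["centre"],4).tolist()) for d in manip.pinpoint("top",n)][:3])
for f in ("rest_side","k3s"):
    i=cv2.imread(f"pics/{f}.png").astype(int); print((i[...,2]-i[...,:2].max(2))[212:236,160:173])
o=np.zeros((400,800,3),np.uint8)
o[:,:400]=cv2.resize(b[190:290,130:230],None,fx=4,fy=4,interpolation=2); o[:,400:]=cv2.resize(t[80:180,120:220],None,fx=4,fy=4,interpolation=2)
cv2.imwrite('pics/k3.png',o)
E
```

```text
[0.5517 0.1846 0.2083] [-89.95   0.   -60.93] [-0.18  0.32  0.57] [ 0.002  0.031 -0.014] -54.6 0.04250710008697101
pin_top [(0.65, [0.648, 0.1922, 0.172]), (0.61, [0.4378, -0.0063, -0.0023])]
pad_face [(0.47, [0.6481, 0.1935, 0.0695])]
mark [(0.8, [0.6499, 0.1898, 0.067])]
pin_top [(0.54, [0.6501, 0.1969, 0.1732])]
mark [(0.56, [0.6479, 0.193, 0.0735]), (0.4, [0.5587, 0.1901, 0.0593])]
[[ 43  41  42  44  43  42  44  43  43  42  39  41  40]
 [ 40  44  43  43  41  44  42  43  43  41  39  39  40]
 [ 44  42  42  40  42  42  43  43  40  40  40  39  38]
 [ 41  42  41  42  43  42  44  42  40  40  39  39  40]
 [ 45  42  43  44  42  44  41  40  40  40  39  40  40]
 [ 45  43  43  44  50  55  47  39  41  39  40  38  39]
 [ 42  43  45  56  85 106  84  53  40  40  39  40  40]
 [ 41  42  47  76 137 175 134  71  43  39  39  41  41]
 [ 43  42  45  69 125 168 127  63  40  38  38  40  40]
 [ 44  43  41  55  97 137 107  56  37  38  40  39  41]
 [ 44  40  39  47  81 128 114  57  40  39  40  41  42]
 [ 39  39  40  43  73 121 128  70  42  40  41  42  42]
 [ 26  31  37  42  66 113 130  81  50  40  43  43  
[... 1230 characters left out ...]
48  85 143 149  79  42  40  42  42  42]
 [ 38  39  40  42  66 113 131  79  46  42  41  43  43]
 [ 39  41  40  42  57  99 127  92  52  41  42  42  43]
 [ 40  39  39  38  50  87 131 105  53  41  43  43  44]
 [ 41  40  39  38  45  75 126 118  62  43  43  43  52]
 [ 66  69  68  69  74  91 128 132  80  52  50  64  84]
 [111 114 115 114 115 120 130 131  99  78  83 101 115]
 [118 119 118 119 119 123 131 129 113 109 117 120 118]
 [117 120 116 119 119 121 124 130 127 120 117 118 119]
 [117 117 117 117 116 117 117 117 117 116 117 116 117]
 [115 114 115 115 114 114 115 114 111 110 106 106 103]
 [100  99  98  99  97  96  95  93  95  94  92  90  90]
 [ 89  90  90  91  91  89  86  89  87  88  88  88  87]]
```

View pics/k3.png

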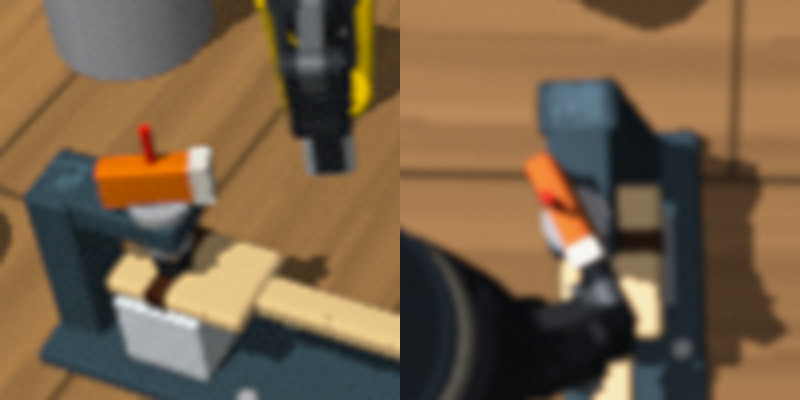

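Request:
servo_tool(
  deltas=[0.9,0,2.2,0,0,1,0,2.3,0,0,1,0,2.3,0,0,0.9,0,2.2,0,0,0,0,0,0,0,0,2,0,0,0,0,2,0,0,0,0,2,0,0,0,0,1,0,0,0,0,0,0,0,0],
)

```text
clock: 27.87
eef_pos: [0.6481, 0.1957, 0.1346]
orientation: [-90.3, 0.1, -60.9]
contact_force: [-0.3, -0.6, 1.0]
grip_width: 0.0428
```

Request:
servo_tool(
  deltas=[0,0,0,0,0,0,0,0,0,0,0,0,0,0,1,0,0,0,0,1,0,0,0,0,1,0,0,0,0,1,0,0,0,0,1,0,0,0,0,1,0,0,0,0,1,0,0,0,0,1],
)

```text
clock: 28.7
eef_pos: [0.6501, 0.1961, 0.1386]
orientation: [-89.9, 0.0, -60.9]
contact_force: [-1.3, 0.4, 6.0]
grip_width: 0.013
```

```bash
python3 st.py; python3 - <<'E'
from h import *
# subpixel pin shift by template matching of the free pin top
f=lambda n:(lambda i:np.clip(i[...,2]-i[...,:2].max(2)-45,0,None))(cv2.imread(f"pics/{n}.png").astype(np.float32))
a,b=f("rest_side"),f("k3s")
up=lambda i:cv2.resize(i[205:240,155:180],None,fx=10,fy=10,interpolation=cv2.INTER_CUBIC)
A,B=up(a),up(b); T=A[100:165,70:140]; r=cv2.matchTemplate(B,T,cv2.TM_CCOEFF_NORMED); print(cv2.minMaxLoc(r))
E
```

```text
[0.6501 0.1961 0.1386] [-8.991e+01  2.000e-02 -6.089e+01] [-1.34  0.43  5.99] [ 0.09   0.381 -0.026] -50.2 0.012985667267702911
(-0.8144274950027466, 0.9965424537658691, (7, 71), (75, 126))
```

Request:
servo_tool(
  deltas=[0,0,0,0.1,1,0,0,0,0.1,1,0,0,0,0.1,1,0,0,0,0.1,1,0,0,0,0.1,1,0,0,0,0.1,1,0,0,0,0.1,1,0,0,0,0.1,1,0,0,0,0.1,1,0,0,0,0.1,1],
)

```text
clock: 29.53
eef_pos: [0.6501, 0.1938, 0.1387]
orientation: [-89.9, -0.1, -118.5]
contact_force: [-1.1, -4.1, 5.6]
grip_width: 0.0132
```

```bash
python3 -c "
from h import *
manip.grab_frame('side')"; python3 st.py
```

```text
[0.6501 0.1937 0.1386] [ -89.84   -0.12 -118.75] [-1.27 -2.59  6.96] [-0.411  0.329 -0.002] -99.6 0.013250577886640498
```

Request:
servo_tool(
  deltas=[0,0,0,0,0,0,0,0,0,0,0,0,0,0,0,0,-1,0,0,0,0,-3,0,0,0,0,-3,0,0,0,1.4,0,-2,0,0,1.4,0,-2,0,0,1.4,0,-2,0,0,1.3,0,-2,0,0],
)

```text
clock: 30.42
eef_pos: [0.5522, 0.1848, 0.2079]
orientation: [-90.0, 0.0, -118.2]
contact_force: [-0.3, -0.1, 0.7]
grip_width: 0.0428
```

```bash
python3 st.py; python3 - <<'E'
from h import *
b=[manip.grab_frame('side') for _ in range(2)][-1]; cv2.imwrite('pics/k4s.png',b)
for n in ("pin_top","pad_face","mark","paddle"): print(n,[(round(d["score"],2),np.round(d["centre"],4).tolist()) for d in manip.pinpoint("side",n)][:3])
t=manip.grab_frame('top'); cv2.imwrite('pics/k4t.png',t)
for n in ("pin_top","mark","paddle"): print(n,[(round(d["score"],2),np.round(d["centre"],4).tolist()) for d in manip.pinpoint("top",n)][:3])
f=lambda n:(lambda i:np.clip(i[...,2]-i[...,:2].max(2)-45,0,None))(cv2.imread(f"pics/{n}.png").astype(np.float32))
up=lambda i:cv2.resize(i[205:240,155:180],None,fx=10,fy=10,interpolation=cv2.INTER_CUBIC)
for n0,n1 in (("rest_side","k4s"),("rest_side","side0"),("k3s","k4s")):
    A,B=up(f(n0)),up(f(n1)); y0,x0=(100,70) if n0!="k3s" else (126,75)
    r=cv2.minMaxLoc(cv2.matchTemplate(B,A[y0:y0+65,x0:x0+70],cv2.TM_CCOEFF_NORMED)); print(n0,n1,r[1],r[3],(x0,y0))
o=np.zeros((540,800,3),np.uint8)
o[:400,:480]=cv2.resize(b[205:305,130:250],None,fx=4,fy=4,interpolation=2); o[:,490:790]=cv2.resize(t[85:265,130:230],None,fx=3,fy=3,interpolation=2)
cv2.imwrite('pics/k4.png',o)
E
```

```text
[0.5522 0.1848 0.2079] [-9.000e+01  3.000e-02 -1.182e+02] [-0.27 -0.09  0.71] [-0.011  0.048 -0.027] -104.1 0.04282973881748785
pin_top []
pad_face [(0.39, [0.6487, 0.1922, 0.072])]
mark [(0.83, [0.6499, 0.1923, 0.0681])]
paddle [(0.85, [0.5547, 0.1866, 0.0584])]
pin_top [(0.54, [0.6497, 0.1961, 0.1727])]
mark [(0.79, [0.647, 0.1939, 0.0739]), (0.67, [0.6504, 0.1998, 0.0728])]
paddle [(0.98, [0.5578, 0.1906, 0.0607])]
rest_side k4s 0.923806369304657 (73, 126) (70, 100)
rest_side side0 1.0 (143, 51) (70, 100)
k3s k4s 0.9237884879112244 (73, 126) (75, 126)
```

View pics/k4.png

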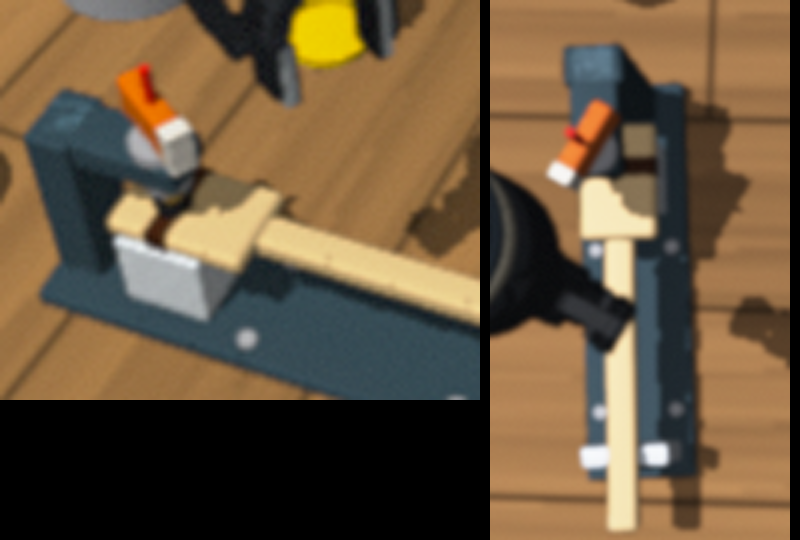

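```bash
python3 - <<'E'
from h import *
manip.grab_frame("top"); print([np.round(d["centre"],3).tolist() for d in manip.pinpoint("top","cup_a")][:3]); print(manip.sign_off())
E
```

```text
[[0.679, -0.015, 0.001], [0.438, -0.006, 0.002]]
the job is handed in; nothing more can be done
None
```

The paddle is laid and clamped, and the job is handed in. By my last measurements every condition is met, though the sign-off gave no verdict.

- **Paddle:** I gripped it by the handle, carried it over the cups, slid it in under the pad from the open end and set it on both rests, stripe up. In the last pictures it lies on both rests with the handle pointing away from the upright. The stripe's centre measured about 3 mm from the pad's centre (limit 10 mm).
- **Knob:** I turned it clockwise 2.7 rad, let go to look, then turned 1.0 rad more, about 3.7 rad in all. The pin sank 2.6 px (about 7.1 mm) in the first turn and not at all in the second, so the pad touched at about 2.2 rad.
- **Pad push:** it comes to about 4.7 mm, within the 3–7 mm band and close to the 5 mm of a quarter turn.
- **Cups:** they were found within 4 mm of where they started, which is the camera networks' error.

**Checks that disagreed or failed:**
- The pin's starting height suggested only about 6 mm of travel to touching, which would make the push nearer 5.8 mm.
- The bar's angle in the last top picture gave about 217° turned against 213° from the arm, a difference of 0.2 mm.
- The wrist torque was too noisy to show the moment of touching.
- The side camera's network did not find the pin in the last picture, so there I relied on matching the pin's image (match score 0.92).

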